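# Test the loose cap of a crystal jar and set the jar aside for rework

### The arm

A 7-joint arm with a two-finger parallel gripper is mounted at the origin on a cart in front of the work surface, level with it; the furniture and walls round the work are solid. World frame = base frame: x ahead of the robot, y to its left, z up, the work surface at z = 0. Lengths are in mm, angles in rad, forces in N, time in s.
With the tool pointing down it reaches from about 425 to 875 mm from the base axis. Payload 8.4 kg.
Tool frame: the origin (TCP) lies on the centre line of the jaws, within the pads' length; the fingertips stand 14 mm ahead of it and the grasp point (between the pads) lies 5 mm behind it (finger_overhang is the x of the fingertips in the tool frame, in mm); x points along the fingers, y is the direction in which the jaws open and shut, and the axes are right-handed (so a half turn about x gives the same grasp; the last joint's range is limited). The gripper opens to 85 mm and grips with 20 to 120 N. Pads are 22 mm wide; open, the fingers measure 114 mm over their backs; the gripper's body (76 mm by 85 mm) begins 54 mm behind the grasp point. The pads swing forward as they close: fully open they stand 13 mm farther back than shut.
Start: joints at [1.033, 0.333, 0.04, 1.465, -0.013, 1.343, -0.059], TCP at [276.13, -588.402, 245.308] pointing down, gripper open.
Joint ranges: [-2.58, 2.58], [-0.38, 2.09], [-1.3, 1.39], [0.25, 2.4], [-1.5, 4.64], [0.08, 2.09], [-2.65, 2.65]. Speed limits (rad/s): [2.22, 2.22, 2.79, 2.79, 3.14, 3.14, 3.14].

### API

Orientations are given as a 3x3 rotation matrix whose columns are the frame's x, y, z axes.
In Python, from workcell import * gives the robot as it stands.
- The arm moves only by the tool apply_moves, never from a script. Its argument "series" is a list of rows, each a list of 7 numbers: the shift along the tool's x, y, z in m, then the turn, a rotation vector about the tool's x, y, z in rad, then the finger opening in m, from 0 to 0.0854. A call has 1 to 8 rows; each row shifts and turns the commanded pose from where the row before left it, along the tool's axes as they then stand; what a row does not reach is not made up. A row lasts 1/12 s, in which the tool goes at most 41.7 mm and 7.16 degrees, less where a joint would pass 70% of its speed; a pose out of reach is approached as far as the arm can. A call with a gripper value outside its range is refused whole. The fingers move at their own pace and stop on an object; "squeeze" is the grip in N (left out, the last holds). Time passes only in rows, so rows that do not move let the fingers close. It gives the time, the measured TCP pose, the force and the opening at its end, in the units of the state.
- get_obs(): the state, without advancing time (a new reading comes with each control period).
- read_camera(name): name is "scene" or "top" or "wrist"; returns the picture (420x560x3 uint8, red, green, blue); there is no depth.
- calibration(name): a dict with "camera_matrix" (3x3 intrinsics, pixels), "camera_from_world" (4x4, takes a point from world to camera coordinates). Camera axes: x right, y down, z forward; pixel columns grow to the right and rows downward; lengths in mm; the calibration is good to about 2 mm. A picture is of the moment at which its call begins: read the wrist's pose just before it. calibration takes no time and is no camera call; for the wrist camera it gives the pose at the moment of the call.
- close_job(): hands the job in, once; it reports no verdict.
Trained networks look in the newest picture that a camera, given by its name, has taken for a name from the list of things; names that differ only in an ending like _2 or _b are one class to them, and where a whole thing is asked for, a point or a joint stands for the part that bears it (a point fixed in the world has none). Each returns a list of dicts, best first, with "conf" (0 to 1); they miss things now and then, are a little off and sometimes report something else, mostly with a low value. They report only what shows in the picture. A call takes as long as a camera call. They do not tell look-alikes from the thing itself.
- spot_in(camera, query): "extent" ([left, top, right, bottom] in pixels, round what is visible of it).
The state is a dict: "time_s": time; "joints": joint angles; "qd": joint speeds; "joint_torque": joint torques, N m; "tcp_pos": TCP position; "orientation": TCP orientation; "wrist_force": force on the tool from outside, world axes, zero at the start; "moment": the same for the moment, N m; "gripper_width": opening from 0.0 (shut) to 1.0 (fully open).
Only numpy, scipy, OpenCV 4.12 (cv2) and the standard library are available. Lean on these libraries where they do the work, as an engineer would, in place of code of your own. Each camera call takes 0.05 s, during which the arm holds its last target. There are 200 camera calls.

### The job

Three small clear crystal jars stand in the aluminium rack; one has a loose cap that stands up off the jar, with bare black neck showing under it. Leaving that jar seated in the rack, gently twist its cap about an eighth of a turn either way to confirm that it is loose, then set the jar down upright in the open aluminium rework tray, without dropping it. Leave the two firmly closed jars in the rack.

Things in the scene. Friction and masses are not known exactly. Their poses are not given: they have to be found in the camera images.
- loose_jar: Jar with the loose cap, 130 g. Clear square body 40 x 40 x 50 mm; origin: centre of its underside, z up, y along the rack's row. The ribbed white cap, 38 mm across, 24 mm high, is raised (z = 62 to 86 mm), so 12 mm of bare black neck shows. The cap turns about z but does not come off: the jar may be lifted and carried by it. The square pocket keeps the body from turning.
- jar_rack: Fixed aluminium plate, 75 (x) x 245 (y) x 22 mm, with three square pockets in a row along y, 80 mm apart, each 16 mm deep (floor 6 mm above the table) and 2 mm wider than a jar. Any pocket may hold the loose jar; it lifts out straight up. Origin: centre of the underside, at table height.
- loose_cap (a joint): Angle of the loose cap about the jar's z axis, in rad, positive anticlockwise seen from above; starts within 0.1 of 0, turns freely to 3 rad either way against a friction of 0.03 N m and stays where it is left.
- firm_jar_1: One of the two firmly closed jars, in another pocket of the rack. Clear square body 40 x 40 x 50 mm, white 38 mm cap right down on the body without a gap (z = 50 to 75 mm), which does not turn. Origin: centre of the underside, z up. Leave it where it stands.
- firm_jar_2: One of the two firmly closed jars, in another pocket of the rack. Clear square body 40 x 40 x 50 mm, white 38 mm cap right down on the body without a gap (z = 50 to 75 mm), which does not turn. Origin: centre of the underside, z up. Leave it where it stands.
- rework_tray: Open empty aluminium tray, fixed, 130 mm square and 26 mm high, walls 4 mm, inner floor about 4 mm above the table; origin: centre of its underside, at table height, z up.
Not all that is in view belongs to the job. What is shaped like the firm_jar_2 but orange or pink is not meant. Leave any purple look-alike of the loose_jar alone.

How it is judged:
By the outcome, as a careful person would: the job done as asked, in the order asked, and still so for the second after the job is handed in, with the robot touching nothing.
It also fails if it takes over 35 s, if anything falls off the work surface, if the arm or the gripper's body presses on something with over 40 N, if the wrist force passes 120 N, or if a joint passes its speed limit or range.

## Working session

There is one attempt and no reset: what is moved stays moved. The work goes in short steps, Python scripts to look and compute and a tool call to move; the robot and the scene stay as the last step left them, time stands still between calls to the robot, and variables do not carry over. Pictures are saved under pics/ and viewed, about 8 in all and at most 12, crops included, and the job is handed in when it is done.

Besides the shell and the picture viewer there is one more tool, called after "Emit:" in YAML: its name, and indented under it one key for each argument. apply_moves: Moves the arm, as the interface text tells. Its arguments: {"type":"object","properties":{"series":{"type":"array","items":{"type":"array","items":{"type":"number"}}},"squeeze":{"type":"number"}},"required":["series"]}

```bash
ls && mkdir -p pics && python3 - <<'E'
from workcell import *
import cv2,numpy as np
for c in ("scene","top"):
    im=read_camera(c); cv2.imwrite(f"pics/{c}0.png",im[:,:,::-1])
    for q in ("loose_jar","firm_jar_1","jar_rack","rework_tray","loose_cap"):
        print(c,q,[(d["extent"],round(d["conf"],2)) for d in spot_in(c,q)][:5])
    k=calibration(c); print(k["camera_matrix"],k["camera_from_world"].round(3).tolist() if hasattr(k["camera_from_world"],'round') else k["camera_from_world"])
o=get_obs(); print(o)
E
```

```text
pics
scene loose_jar [([275.1, 217.4, 297.2, 257.7], 0.95), ([295.7, 168.8, 312.9, 202.6], 0.63)]
scene firm_jar_1 [([228.3, 245.0, 255.0, 296.4], 0.94), ([209.5, 221.2, 230.6, 263.5], 0.77), ([259.0, 204.8, 280.8, 242.3], 0.71)]
scene jar_rack [([233.5, 213.1, 312.1, 274.7], 0.67), ([272.8, 216.6, 299.1, 257.7], 0.66), ([286.4, 197.4, 364.9, 236.7], 0.59)]
scene rework_tray [([290.5, 193.7, 365.6, 238.5], 0.75)]
scene loose_cap [([290.8, 196.1, 364.7, 234.3], 0.75), ([276.0, 218.8, 295.1, 238.7], 0.53), ([299.0, 167.2, 309.5, 176.5], 0.43)]
[[386.69203169   0.         278.46774187]
 [  0.         386.69203169 213.0956129 ]
 [  0.           0.           1.        ]] [[-0.511, -0.859, 0.026, 497.679], [-0.37, 0.192, -0.909, 179.073], [0.776, -0.474, -0.416, 604.871], [0.0, 0.0, 0.0, 1.0]]
top loose_jar [([241.6, 260.7, 264.1, 287.4], 0.97), ([339.1, 142.1, 362.5, 168.2], 0.93)]
top firm_jar_1 [([252.0, 188.7, 273.3, 213.1], 0.95), ([190.3, 230.6, 218.6, 253.7], 0.79), ([192.7, 278.2, 216.8, 300.5], 0.74), ([234.7, 184.9, 285.2, 296.5], 0.73), ([249.5, 227.8, 267.5, 247.2], 0.58)]
top 
[... 639 characters left out ...]
9e-04, -1.47157537e-03, -7.87181483e-04,  9.30977206e-04,
        3.24582681e-04,  5.65083837e-04, -9.41707477e-05]), 'joint_torque': array([-1.11810768e-03, -6.57973552e+01,  1.36224378e+00, -4.05665159e+01,
        1.66970078e-02,  3.01028173e-03,  1.08733579e-05]), 'tcp_pos': array([ 276.16890574, -588.40651495,  245.32588427]), 'orientation': array([[ 3.13135425e-05,  4.24856879e-01, -9.05260532e-01],
       [ 4.09293978e-06, -9.05260533e-01, -4.24856879e-01],
       [-1.00000000e+00,  9.59859709e-06, -3.00858278e-05]]), 'wrist_force': array([ 1.75888667e-01, -8.42875388e-02,  1.12447610e-04]), 'moment': array([-0.04777044, -0.02050396,  0.00926909]), 'gripper_width': 0.9963449213447796}
```

```bash
python3 - <<'E'
import cv2,numpy as np
a=cv2.imread("pics/top0.png")[110:320,150:410]; b=cv2.imread("pics/scene0.png")[150:310,180:390]
cv2.imwrite("pics/a.png",cv2.resize(a,None,fx=3,fy=2.8,interpolation=2)); cv2.imwrite("pics/b.png",cv2.resize(b,None,fx=3.7,fy=3.7,interpolation=2))
E
```

```text
(no output)
```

View pics/a.png

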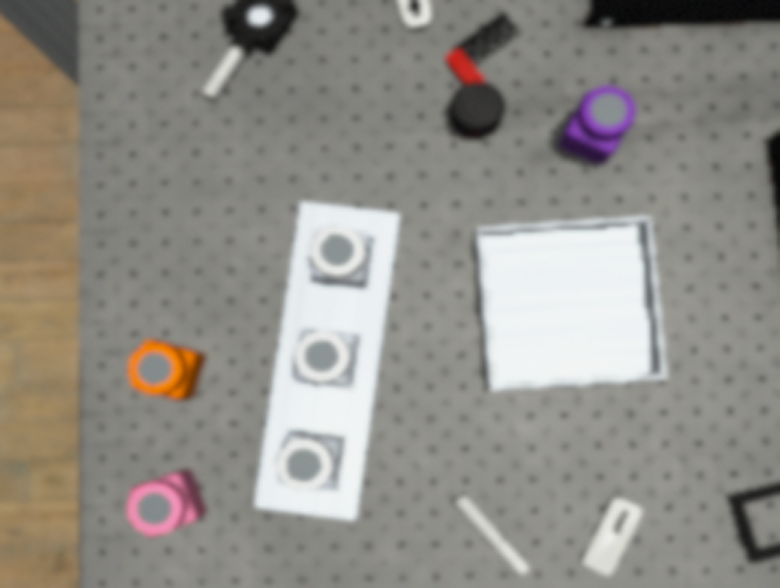

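View pics/b.png

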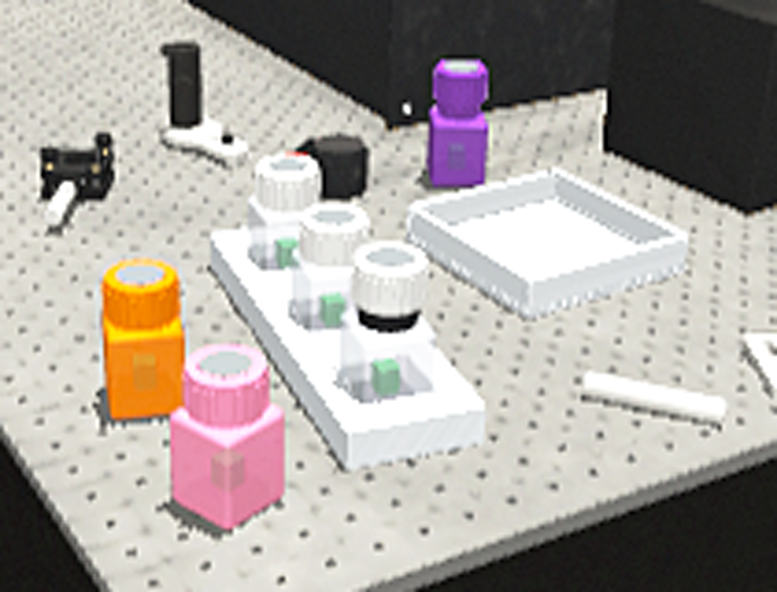

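The views show the following:
- **Loose jar:** the rack jar nearest the scene camera, scene (285,228), with a black neck visible. In the top view it is at (252,276).
- **Could be mistaken for it:** the firm rack jars at top (258,237) and (262,199), orange at (203,242), pink at (203,292) and purple at (352,149).
- **Tray:** top (340,218).

```bash
cat > h.py <<'E'
from workcell import *
import numpy as np, cv2
def ray(c,p):
    k=calibration(c);K=np.array(k["camera_matrix"]);T=np.array(k["camera_from_world"])
    R,t=T[:3,:3],T[:3,3]; return -R.T@t, R.T@np.linalg.inv(K)@np.array([*p,1.])
def onz(c,p,z):
    o,d=ray(c,p); return o+d*(z-o[2])/d[2]
def proj(c,P):
    k=calibration(c);K=np.array(k["camera_matrix"]);T=np.array(k["camera_from_world"])
    q=K@(T[:3,:3]@np.array(P,float)+T[:3,3]); return q[:2]/q[2]
E
python3 - <<'E'
from h import *
f=lambda u,v:(150+u/3,110+v/2.8)
r=[onz("top",f(*p),22) for p in [(300,202),(400,212),(357,520),(256,507)]]
print("rack",np.round(r,1),np.mean(r,0).round(1)); d=r[0]-r[3]+r[1]-r[2]; print("row yaw",np.degrees(np.arctan2(d[1],d[0])))
t=[onz("top",f(*p),26) for p in [(477,226),(652,216),(667,378),(490,390)]]
print("tray",np.round(t,1),np.mean(t,0).round(1))
for p,z in (((305,465),92),((322,356),81),((337,249),81)): print("cap",onz("top",f(*p),z).round(1))
print("scene",onz("scene",(180+391/3.7,150+262/3.7),92).round(1))
for p in ((500,40,),(590,22),(770,140)): print("furn",onz("top",f(*p),0).round())
print("purple",onz("top",f(607,110),86).round())
print(calibration("wrist")["camera_from_world"])
E
```

```text
rack [[603.3 334.5  22. ]
 [592.8 259.4  22. ]
 [349.4 298.   22. ]
 [361.3 372.   22. ]] [476.7 316.   22. ]
row yaw -8.895537271744683
tray [[579.  202.3  26. ]
 [583.   72.   26. ]
 [454.   67.4  26. ]
 [448.2 197.3  26. ]] [516.1 134.8  26. ]
cap [397.5 328.7  92. ]
cap [476.6 316.2  81. ]
cap [556.3 303.9  81. ]
scene [392.7 333.   92. ]
furn [740. 177.   0.]
furn [752. 107.   0.]
furn [648. -27.   0.]
purple [655. 112.  86.]
[[ 4.24599283e-01 -9.05381367e-01 -1.70107206e-04 -6.49431190e+02]
 [-8.56795624e-01 -4.01874596e-01  3.23106898e-01 -4.18972967e+01]
 [-2.92603326e-01 -1.37045210e-01 -9.46362459e-01  3.80778114e+02]
 [ 0.00000000e+00  0.00000000e+00  0.00000000e+00  1.00000000e+00]]
```

```bash
python3 - <<'E'
from h import *
a=cv2.imread("pics/top0.png").copy(); b=cv2.imread("pics/scene0.png").copy()
for c,im in (("top",a),("scene",b)):
    for az in range(-65,41,15):
        for z,col in ((0,(0,0,255)),(245,(0,255,0))):
            p=proj(c,(520*np.cos(np.radians(az)),520*np.sin(np.radians(az)),z)); cv2.circle(im,tuple(int(i) for i in p),3,col,-1)
cv2.imwrite("pics/c.png",cv2.resize(np.hstack([a,b]),(800,300),interpolation=cv2.INTER_AREA))
E
```

```text
(no output)
```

View pics/c.png

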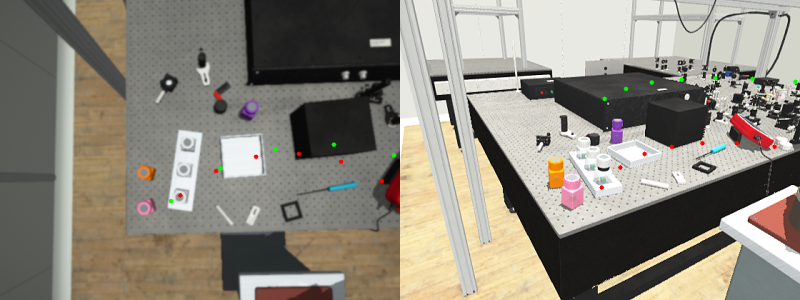

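```bash
python3 - <<'E'
from h import *
P=onz("scene",(346,193),0); print(P.round())
for z in (80,110,140,170,200,240): print(z,proj("scene",(P[0],P[1],z)).round(1))
for p in ((293*1.4,100*1.4),(297*1.4,158*1.4),(375*1.4,152*1.4)): print([onz("top",p,z)[:2].round() for z in (0,120,180)])
E
```

```text
[630. -19.   0.]
80 [348.9 166.1]
110 [350.  155.5]
140 [351.1 144.8]
170 [352.3 133.7]
200 [353.5 122.4]
240 [355.2 106.9]
[array([694., -38.]), array([661.,   2.]), array([645.,  21.])]
[array([505., -39.]), array([498.,   0.]), array([494.,  20.])]
[array([ 517., -285.]), array([ 508., -212.]), array([ 503., -176.])]
```

Emit:
apply_moves:
  series:
    - [-0.033,0,0,0,0,0,0.085]
    - [-0.033,0,0,0,0,0,0.085]
    - [-0.033,0,0,0,0,0,0.085]
    - [0,-0.032,0,0,0,0,0.085]
    - [0,-0.032,0,0,0,0,0.085]
    - [0,-0.032,0,0,0,0,0.085]
    - [0,-0.032,0,0,0,0,0.085]
    - [0,-0.0013,-0.0365,-0.07,0,0,0.085]

```text
time_s: 1.27
tcp_pos: [246.1, -455.6, 345.4]
orientation: [[-0.002, 0.477, -0.879], [-0.002, -0.879, -0.477], [-1.0, 0.0, 0.003]]
wrist_force: [0.3, -2.6, 0.5]
gripper_width: 0.996
```

Emit:
apply_moves:
  series:
    - [0,-0.0013,-0.0365,-0.07,0,0,0.085]
    - [0,-0.0013,-0.0365,-0.07,0,0,0.085]
    - [0,-0.0013,-0.0365,-0.07,0,0,0.085]
    - [0,-0.0013,-0.0365,-0.07,0,0,0.085]
    - [0,-0.0013,-0.0365,-0.07,0,0,0.085]
    - [0,-0.0013,-0.0365,-0.07,0,0,0.085]
    - [0,-0.0013,-0.0365,-0.07,0,0,0.085]
    - [0,-0.0013,-0.0365,-0.07,0,0,0.085]

```text
time_s: 1.93
tcp_pos: [458.4, -249.6, 344.4]
orientation: [[0.0, 0.878, -0.478], [-0.0, -0.478, -0.878], [-1.0, 0.0, -0.0]]
wrist_force: [1.1, -0.0, -0.7]
gripper_width: 0.995
```

Emit:
apply_moves:
  series:
    - [0,-0.0013,-0.0365,-0.07,0,0,0.085]
    - [0,-0.0013,-0.0365,-0.07,0,0,0.085]
    - [0,-0.0013,-0.0365,-0.07,0,0,0.085]
    - [0,-0.0013,-0.0365,-0.07,0,0,0.085]
    - [0,-0.0013,-0.0365,-0.07,0,0,0.085]
    - [0,-0.0013,-0.0365,-0.07,0,0,0.085]
    - [0,-0.0013,-0.0365,-0.07,0,0,0.085]
    - [0,-0.0013,-0.0365,-0.07,0,0,0.085]

```text
time_s: 2.6
tcp_pos: [520.8, 32.1, 344.4]
orientation: [[0.0, 0.998, 0.061], [0.0, 0.061, -0.998], [-1.0, 0.0, -0.0]]
wrist_force: [0.9, 0.1, -0.1]
gripper_width: 0.996
```

Emit:
apply_moves:
  series:
    - [0,-0.0013,-0.0365,-0.07,0,0,0.085]
    - [0,-0.0013,-0.0365,-0.07,0,0,0.085]
    - [0,-0.0013,-0.0365,-0.07,0,0,0.085]
    - [0,-0.0013,-0.0365,-0.07,0,0,0.085]
    - [0,-0.0013,-0.0365,-0.07,0,0,0.085]
    - [0,-0.0013,-0.0365,-0.07,0,0,0.085]
    - [0,-0.0013,-0.0365,-0.07,0,0,0.085]
    - [0,-0.0013,-0.0365,-0.07,0,0,0.085]

```text
time_s: 3.27
tcp_pos: [424.1, 303.9, 344.5]
orientation: [[0.0, 0.813, 0.582], [0.0, 0.582, -0.813], [-1.0, 0.001, -0.0]]
wrist_force: [0.4, 0.2, 0.1]
gripper_width: 0.991
```

Emit:
apply_moves:
  series:
    - [0,0,0,-0.12,0,0,0.085]
    - [0,0,0,-0.12,0,0,0.085]
    - [0,0,0,-0.12,0,0,0.085]
    - [0,0,0,-0.12,0,0,0.085]
    - [0,0,0,-0.12,0,0,0.085]
    - [0,0,0,-0.12,0,0,0.085]
    - [0,0,0,-0.075,0,0,0.085]
    - [0,0,0,0,0,0,0.085]

```text
time_s: 3.93
tcp_pos: [424.9, 302.3, 344.4]
orientation: [[0.0, 0.154, 0.988], [-0.0, 0.988, -0.154], [-1.0, 0.0, 0.0]]
wrist_force: [-0.0, 0.1, 0.2]
gripper_width: 0.993
```

```bash
python3 - <<'E'
from h import *
im=read_camera("wrist"); print(get_obs()["joints"].round(3),get_obs()["tcp_pos"].round(1))
for q in ("loose_jar","firm_jar_1","jar_rack"):
    print(q,[(np.round(d["extent"],1).tolist(),round(d["conf"],2)) for d in spot_in("wrist",q)][:5])
print("pred loose", proj("wrist",(397.5,328.7,92)),proj("wrist",(476.6,316.2,81)))
cv2.imwrite("pics/d.png",im[:,:,::-1])
E
```

```text
[ 0.131  0.104 -0.891  1.577  0.082  1.499  0.648] [425.  302.3 344.5]
loose_jar [([183.5, 294.9, 210.7, 342.5], 0.7), ([285.1, 132.8, 320.5, 165.4], 0.66)]
firm_jar_1 [([283.6, 184.8, 312.8, 223.5], 0.95), ([357.8, 167.0, 398.0, 207.2], 0.85), ([354.1, 90.2, 398.7, 130.4], 0.82), ([286.1, 229.7, 311.3, 269.7], 0.7)]
jar_rack [([268.5, 111.8, 328.1, 266.1], 0.97)]
pred loose [301.06124325 148.89558738] [299.79216344 207.20197428]
```

View pics/d.png

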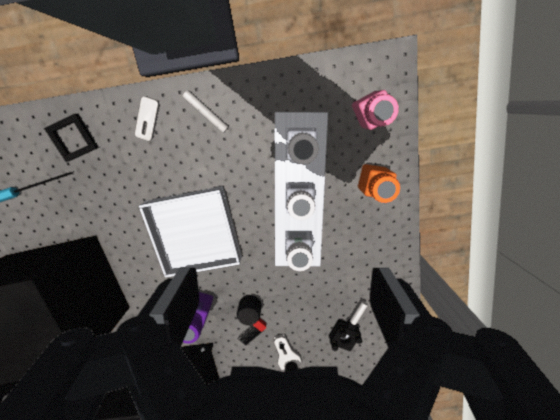

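The wrist view shows the loose jar's cap, in shadow, at about (303,149). The firm jars are at (300,203) and (299,255), and the tray is at (190,232). This agrees with the top estimate to within 2 px.

```bash
python3 - <<'E'
from h import *
print(onz("wrist",(303,149),92),onz("wrist",(300.5,206),81),onz("wrist",(299.5,259),81))
t=[onz("wrist",p,26) for p in ((141,206),(222,188),(240,264),(164,276))]; print(np.round(t,0),np.mean(t,0))
o=get_obs();R=np.array(o["orientation"])
print((R.T@(np.array([397.3,328.8,200])-o["tcp_pos"])).round(1))
E
```

```text
[398.01200693 331.05773553  92.        ] [475.04809767 317.39629551  81.        ] [554.6547113 304.4702429  81.       ]
[[454.  74.  26.]
 [446. 204.  26.]
 [578. 204.  26.]
 [580.  73.  26.]] [514.39886322 138.80396994  26.        ]
[144.4  21.7 -31.5]
```

Emit:
apply_moves:
  series:
    - [0.02,0.011,-0.0155,0,0,0,0.085]
    - [0.03,0.011,-0.0155,0,0,0,0.085]
    - [0.04,0,0,0,0,0,0.085]
    - [0.04,0,0,0,0,0,0.085]
    - [0.03,0,0,0,0,0,0.085]
    - [0.02,0,0,0,0,0,0.085]
    - [0,0,0,0,0,0,0.085]

```text
time_s: 4.72
tcp_pos: [395.9, 327.1, 160.3]
orientation: [[-0.006, 0.159, 0.987], [-0.003, 0.987, -0.159], [-1.0, -0.004, -0.005]]
wrist_force: [-0.1, -0.4, 0.1]
gripper_width: 0.996
```

```bash
python3 - <<'E'
from h import *
o=get_obs(); im=read_camera("wrist"); print(o["tcp_pos"].round(1))
print([(np.round(d["extent"],1).tolist(),round(d["conf"],2)) for d in spot_in("wrist","loose_jar")][:5])
print("pred", proj("wrist",(397.5,329.5,92)),proj("wrist",(397.5+19,329.5,92)),proj("wrist",(397.5,329.5+19,92)))
cv2.imwrite("pics/e.png",im[:,:,::-1])
E
```

```text
[395.9 327.1 160.3]
[([261.1, 181.3, 319.8, 257.4], 0.71)]
pred [283.83291864 227.5106117 ] [287.92557073 251.17939868] [310.20238197 223.60179956]
```

View pics/e.png

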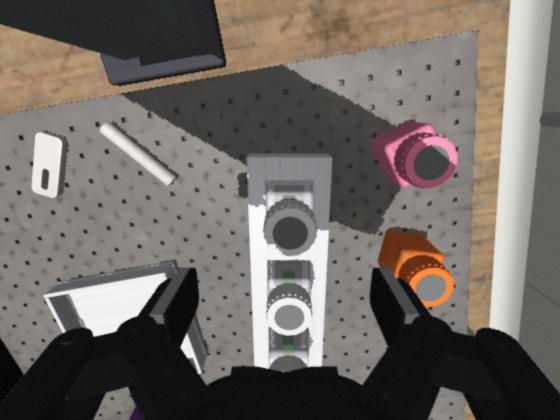

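The close wrist view shows the loose cap centred at about (290,231), with the fingers' midline at about column 284. The cap therefore sits about 5 mm further toward tool +y. I'll correct this and descend with the jaws open.

Emit:
apply_moves:
  series:
    - [0.01,0.003,0.0015,0,0,0,0.085]
    - [0.02,0.0025,0.001,0,0,0,0.085]
    - [0.02,0,0,0,0,0,0.085]
    - [0.02,0,0,0,0,0,0.085]
    - [0.013,0,0,0,0,0,0.085]
    - [0,0,0,0,0,0,0.085]

```text
time_s: 5.32
tcp_pos: [400.7, 333.5, 79.7]
orientation: [[-0.002, 0.158, 0.987], [-0.001, 0.987, -0.158], [-1.0, -0.001, -0.002]]
wrist_force: [-0.8, 0.4, -0.7]
gripper_width: 0.994
```

```bash
python3 - <<'E'
from h import *
o=get_obs(); im=read_camera("wrist"); print(o["tcp_pos"].round(1),np.round(o["orientation"],3).tolist())
t=read_camera("top")
print("pred", proj("wrist",(399,332,92)),proj("wrist",(399+19,332,92)),proj("wrist",(399,332+19,92)))
cv2.imwrite("pics/f.png",im[:,:,::-1])
E
```

```text
[400.7 333.5  79.7] [[-0.002, 0.158, 0.987], [-0.001, 0.987, -0.158], [-1.0, -0.001, -0.002]]
pred [276.60072562 293.09377106] [283.203614   326.92066468] [318.0491226  287.41523372]
```

View pics/f.png

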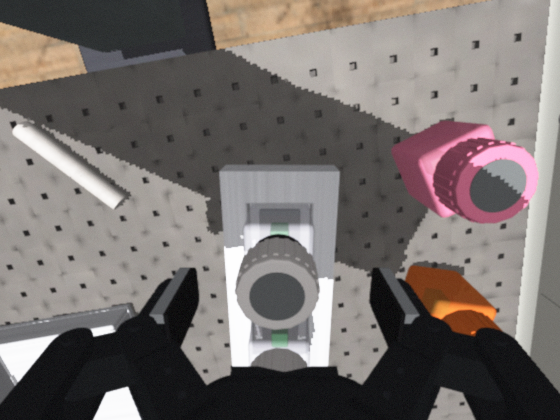

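The cap top is at about (277,294), which puts it at (399.4,332.5). The tool is about 2 mm too far in y and 1 mm in x. I'll trim that and close gently.

Emit:
apply_moves:
  series:
    - [0.0025,-0.0018,-0.0011,0,0,0,0.085]
    - [0,0,0,0,0,0,0.06]
    - [0,0,0,0,0,0,0.045]
    - [0,0,0,0,0,0,0.04]
    - [0,0,0,0,0,0,0.036]
    - [0,0,0,0,0,0,0.03]
    - [0,0,0,0,0,0,0.03]
    - [0,0,0,0,0,0,0.03]
  squeeze: 25

```text
time_s: 6.08
tcp_pos: [400.1, 332.4, 79.4]
orientation: [[0.001, 0.157, 0.988], [-0.0, 0.988, -0.157], [-1.0, -0.0, 0.001]]
wrist_force: [-0.5, -3.0, 6.0]
gripper_width: 0.439
```

Emit:
apply_moves:
  series:
    - [0,0,0,0.03,0,0,0.03]
    - [0,0,0,0.06,0,0,0.03]
    - [0,0,0,0.06,0,0,0.03]
    - [0,0,0,0.06,0,0,0.03]
    - [0,0,0,0.06,0,0,0.03]
    - [0,0,0,0.06,0,0,0.03]
    - [0,0,0,0.06,0,0,0.03]
    - [0,0,0,0.06,0,0,0.03]

```text
time_s: 6.75
tcp_pos: [400.0, 332.1, 79.3]
orientation: [[0.0, 0.574, 0.819], [-0.001, 0.819, -0.574], [-1.0, -0.0, 0.001]]
wrist_force: [-1.1, -3.9, 7.9]
gripper_width: 0.436
```

Emit:
apply_moves:
  series:
    - [0,0,0,0.06,0,0,0.03]
    - [0,0,0,0.06,0,0,0.03]
    - [0,0,0,0.06,0,0,0.03]
    - [0,0,0,0.06,0,0,0.03]
    - [0,0,0,0.06,0,0,0.03]
    - [0,0,0,0.04,0,0,0.03]
    - [0,0,0,0,0,0,0.03]
    - [0,0,0,0,0,0,0.03]

```text
time_s: 7.42
tcp_pos: [400.0, 332.3, 79.4]
orientation: [[0.001, 0.812, 0.583], [-0.0, 0.583, -0.812], [-1.0, 0.0, 0.001]]
wrist_force: [-1.5, -2.6, 7.7]
gripper_width: 0.437
```

```bash
python3 - <<'E'
from h import *
o=get_obs(); print(o["wrist_force"].round(1),o["moment"].round(3),o["joints"].round(2))
im=read_camera("wrist"); a=read_camera("scene")
cv2.imwrite("pics/g.png",np.hstack([im[150:390,120:440],cv2.resize(a[190:290,210:343],(320,240),interpolation=2)])[:,:,::-1])
E
```

```text
[-1.5 -2.6  7.7] [-0.718  0.218  0.007] [-0.14  0.31 -0.72  1.93  0.25  0.99 -0.36]
```

View pics/g.png

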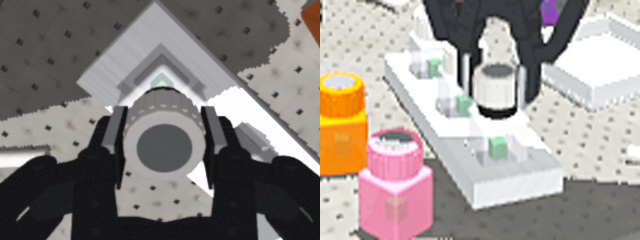

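The crop shows the pads on both sides of the raised cap, the jar body still seated in its pocket, and the tool turned 45°. Next I'll lift it straight up.

Emit:
apply_moves:
  series:
    - [-0.004,0,0,0,0,0,0.03]
    - [-0.008,0,0,0,0,0,0.03]
    - [-0.012,0,0,0,0,0,0.03]
    - [-0.016,0,0,0,0,0,0.03]
    - [-0.018,0,0,0,0,0,0.03]
    - [-0.018,0,0,0,0,0,0.03]
    - [-0.014,0,0,0,0,0,0.03]
    - [0,0,0,0,0,0,0.03]

```text
time_s: 8.18
tcp_pos: [400.7, 333.9, 172.6]
orientation: [[0.004, 0.812, 0.584], [0.003, 0.584, -0.812], [-1.0, 0.005, 0.0]]
wrist_force: [0.4, 2.3, -0.2]
gripper_width: 0.435
```

```bash
python3 - <<'E'
from h import *
o=get_obs(); print(o["wrist_force"].round(1),o["tcp_pos"].round(1)); R=np.array(o["orientation"])
print((R.T@(np.array([515,137.5,o["tcp_pos"][2]])-o["tcp_pos"])).round(1))
a=read_camera("scene")
cv2.imwrite("pics/h.png",cv2.resize(a[130:290,200:400],(600,480),interpolation=2)[:,:,::-1])
E
```

```text
[ 0.4  2.3 -0.2] [400.7 333.9 172.6]
[-1.000e-01 -2.190e+01  2.262e+02]
```

View pics/h.png

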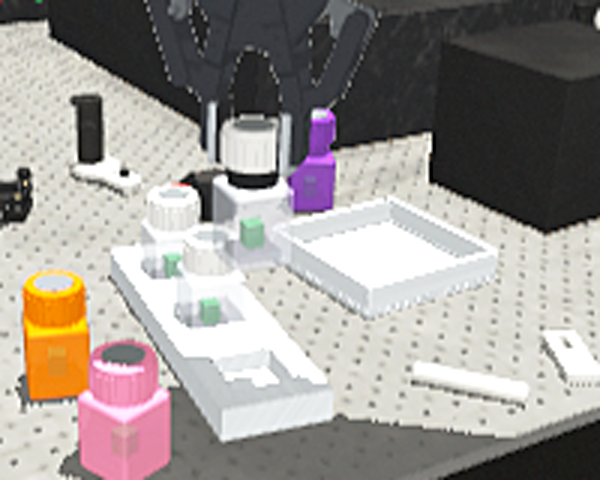

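The scene shows the jar lifted upright by its cap and clear of the rack, with the first pocket empty and both firm jars still seated. Now I'll move it over to the tray.

Emit:
apply_moves:
  series:
    - [0,-0.001,0.01,0,0,0,0.03]
    - [0,-0.002,0.02,0,0,0,0.03]
    - [0,-0.002,0.025,0,0,0,0.03]
    - [0,-0.003,0.027,0,0,0,0.03]
    - [0,-0.003,0.027,0,0,0,0.03]
    - [0,-0.003,0.027,0,0,0,0.03]
    - [0,-0.003,0.027,0,0,0,0.03]
    - [0,-0.002,0.025,0,0,0,0.03]

```text
time_s: 8.9
tcp_pos: [494.1, 165.9, 167.6]
orientation: [[-0.002, 0.813, 0.583], [-0.001, 0.583, -0.813], [-1.0, -0.002, -0.0]]
wrist_force: [-0.4, 0.4, -1.9]
gripper_width: 0.435
```

Emit:
apply_moves:
  series:
    - [0,-0.002,0.02,0,0,0,0.03]
    - [0,-0.001,0.012,0,0,0,0.03]
    - [0,0,0.006,0,0,0,0.03]
    - [0.01,0,0,0,0,0,0.03]
    - [0.02,0,0,0,0,0,0.03]
    - [0.02,0,0,0,0,0,0.03]
    - [0.015,0,0,0,0,0,0.03]
    - [0,0,0,0,0,0,0.03]

```text
time_s: 9.57
tcp_pos: [510.7, 137.0, 100.1]
orientation: [[-0.006, 0.811, 0.585], [-0.0, 0.585, -0.811], [-1.0, -0.005, -0.003]]
wrist_force: [-1.0, -0.2, -2.0]
gripper_width: 0.442
```

```bash
python3 - <<'E'
from h import *
o=get_obs(); print(o["wrist_force"].round(1),o["tcp_pos"].round(1),o["gripper_width"])
a=read_camera("scene");b=read_camera("top")
cv2.imwrite("pics/i.png",np.hstack([cv2.resize(a[140:260,250:400],(500,400),interpolation=2),cv2.resize(b[170:270,290:390],(300,400),interpolation=2)])[:,:,::-1])
E
```

```text
[-1.  -0.2 -2. ] [510.7 137.  100.1] 0.4420104011446237
```

View pics/i.png

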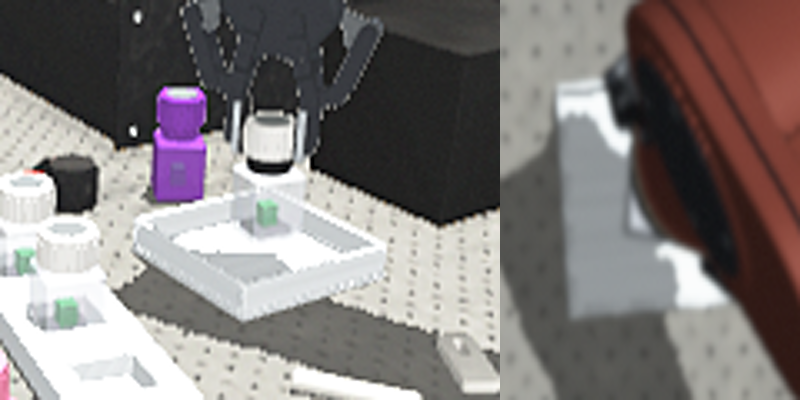

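The jar hangs upright over the tray, about 4 mm from its centre. I'll lower it slowly.

Emit:
apply_moves:
  series:
    - [0.004,0.003,0.002,0,0,0,0.03]
    - [0.005,0,0,0,0,0,0.03]
    - [0.005,0,0,0,0,0,0.03]
    - [0.003,0,0,0,0,0,0.03]
    - [0.002,0,0,0,0,0,0.03]
    - [0.001,0,0,0,0,0,0.03]
    - [0,0,0,0,0,0,0.03]

```text
time_s: 10.25
tcp_pos: [517.2, 136.1, 83.6]
orientation: [[-0.0, 0.812, 0.583], [-0.0, 0.583, -0.812], [-1.0, -0.0, -0.0]]
wrist_force: [-1.2, -0.0, -1.9]
gripper_width: 0.435
```

Emit:
apply_moves:
  series:
    - [0.002,0,0,0,0,0,0.03]
    - [0.0015,0,0,0,0,0,0.03]
    - [0.001,0,0,0,0,0,0.03]
    - [0.001,0,0,0,0,0,0.03]
    - [0,0,0,0,0,0,0.03]

```text
time_s: 10.67
tcp_pos: [517.2, 136.1, 78.1]
orientation: [[-0.0, 0.812, 0.583], [-0.0, 0.583, -0.812], [-1.0, -0.0, -0.0]]
wrist_force: [0.5, -0.2, -0.9]
gripper_width: 0.437
```

Contact is starting. The force went from -1.9 to -0.9 N.

Emit:
apply_moves:
  series:
    - [0.0007,0,0,0,0,0,0.03]
    - [0.0005,0,0,0,0,0,0.03]
    - [0,0,0,0,0,0,0.03]

```text
time_s: 10.92
tcp_pos: [517.5, 136.1, 77.5]
orientation: [[0.0, 0.812, 0.583], [-0.0, 0.583, -0.812], [-1.0, 0.0, 0.0]]
wrist_force: [-1.9, -0.8, 2.8]
gripper_width: 0.437
```

The jar is down, with an upward push of 2.8 N. I'll release it gently and go straight up.

Emit:
apply_moves:
  series:
    - [0,0,0,0,0,0,0.04]
    - [0,0,0,0,0,0,0.045]
    - [0,0,0,0,0,0,0.055]
    - [0,0,0,0,0,0,0.07]
    - [0,0,0,0,0,0,0.085]
    - [0,0,0,0,0,0,0.085]
    - [0,0,0,0,0,0,0.085]

```text
time_s: 11.5
tcp_pos: [517.3, 136.2, 77.1]
orientation: [[-0.0, 0.812, 0.583], [0.0, 0.583, -0.812], [-1.0, 0.0, -0.0]]
wrist_force: [1.0, -0.3, 1.2]
gripper_width: 0.996
```

Emit:
apply_moves:
  series:
    - [-0.01,0,0,0,0,0,0.085]
    - [-0.02,0,0,0,0,0,0.085]
    - [-0.03,0,0,0,0,0,0.085]
    - [-0.035,0,0,0,0,0,0.085]
    - [-0.035,0,0,0,0,0,0.085]
    - [-0.02,0,0,0,0,0,0.085]
    - [0,0,0,0,0,0,0.085]

```text
time_s: 12.08
tcp_pos: [519.4, 137.2, 233.0]
orientation: [[0.008, 0.812, 0.584], [0.001, 0.584, -0.812], [-1.0, 0.007, 0.004]]
wrist_force: [0.4, 0.2, 0.3]
gripper_width: 0.995
```

```bash
python3 - <<'E'
from h import *
o=get_obs(); print(o["wrist_force"].round(1),o["tcp_pos"].round(1),o["gripper_width"])
a=read_camera("scene");b=read_camera("wrist")
cv2.imwrite("pics/j.png",np.hstack([cv2.resize(a[150:280,230:400],(400,306),interpolation=2),cv2.resize(b,(400,306),interpolation=cv2.INTER_AREA)])[:,:,::-1])
E
```

```text
[0.4 0.2 0.3] [519.4 137.2 233. ] 0.9948319959765228
```

View pics/j.png

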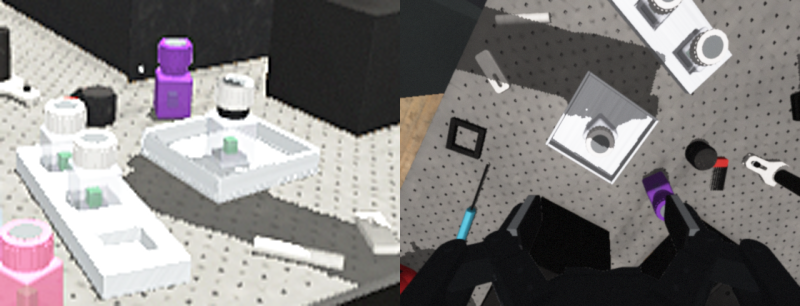

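The jar stands upright inside the tray with the gripper clear of it. The firm jars are in the rack and everything else is where it was.

```bash
python3 -c "
from workcell import *
print(close_job())"
```

```text
the job is handed in; nothing more can be done
None
```

The loose jar now stands upright near the centre of the rework tray, and the job is handed in. It took about 12 s of the 35 s allowed.

- **Twist:** I gripped the loose cap at 25 N and turned it about 45° clockwise (seen from above) while the jar stayed in its pocket. I could not see the cap angle directly. I take it that the cap turned with the gripper, because the grip is much stronger than the cap's friction and the wrist moment about the cap's axis was close to zero after the twist.
- **Set-down:** I lifted the jar straight up by the cap, carried it over, and lowered it until it pressed back with about 3 N. Then I opened the gripper and raised it clear.
- **Last checks:** The final scene and wrist pictures show the jar upright in the tray, both firm jars still in the rack and no other objects disturbed. The wrist force was near zero with the gripper about 155 mm above its release height.
- **Disagreements:** The camera estimates of the jar's position differed by up to about 5 mm. I settled that with a close wrist view before gripping. A small trim down before the grip left about 8 N of push on the cap while I twisted it.

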